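Clamp a reagent jar on the bench shaker

TASK

Stand the squat, wide-lidded reagent jar upright on the shaker's platform, between the fixed vee stop and the sliding jaw. Then hold the jaw's thumb button down while you slide the jaw along its rail until it has the jar snug against the stop, and let the button come up so that the jaw is locked there. Leave the two other bottles where they stand.

Things in the scene. Friction and masses are not known exactly. Their poses are not given: they have to be found in the camera images.
- shaker: Low bench shaker, fixed, 180 (x) by 310 (y) by 70 mm high; origin at the centre of its underside, z up. Flat platform at z = 70 mm. Fixed vee stop at the -y end, opening to +y; the sliding jaw opposite closes towards -y. All centred on x = 0. A clamped jar's axis is at x = 0, y = -84 mm. Two guide rails 8 mm high run along y at x = +-56 mm; the jar stands between them.
- stop_face (a point): Bottom of the fixed stop's vee (where its two steel plates meet), 25 mm above the platform, at x = 0, y = -118 mm of the shaker; axes as the shaker's. Plates 46 mm long, 12 mm thick, each 20 degrees off the shaker's x axis, 50 mm high.
- jaw_face (a point): Bottom of the sliding jaw's vee, 25 mm above the platform; moves with the jaw; axes as the shaker's. The vee mirrors the stop's, 50 mm high. The jaw's body reaches 114 mm behind it (+y) and is 128 mm wide. With the jar held snugly it is 68 to 70 mm from stop_face.
- jaw (a joint): Jaw travel towards the stop, m: 0 open, 0.088 fully forward; 0.073 touches a jar resting in the stop's vee. Slides easily (0.5 N) while the button is down; locked both ways in notches 8 mm apart (0, 0.008 .. 0.072, 0.080) when it is up. Let go near a notch it clicks into the nearest; the one for this jar is 0.072, 1 mm clear of it. Starts between 0 and 0.042.
- release (a joint): How far the thumb button is pressed, m: 0 up (locked), 0.009 fully down. The lock frees at about 0.006. The spring takes 3 N to start and 6 N fully down.
- button_top (a point): Centre of the top of the thumb button (moves with it; axes as the shaker's): ribbed pad 42 (x) by 40 (y) mm, 72 mm behind jaw_face, 54 mm above the platform when up, pressed straight down. It lies in a well 44 mm long in y, open at its x sides, between two ridges of the jaw, 60 mm wide and 12 mm higher than the button; a finger holding it down can push a ridge to move the jaw.
- jar_center (a point): The squat reagent jar, loose, about 0.25 kg, 104 mm tall in all; this point is on its axis half-way up (52 mm above its foot), z along its axis. Body 64 mm in diameter and 78 mm tall; the lid above it is 55 mm in diameter, from 78 to 104 mm above the foot, and fixed on.
- tall_center (a point): Bystander: tall bottle, 58 mm in diameter, 155 mm tall; the point is its centre, half-way up. It may stand in any of the three bottles' places.
- small_center (a point): Bystander: small bottle, 44 mm in diameter, 82 mm tall; the point is its centre, half-way up. It may stand in any of the three bottles' places.
There are look-alikes about, which are no part of the job. What is shaped like the part that bears jar_center but blue or yellow is not meant.

How it is judged:
By the outcome, as a careful person would: the job done as asked, in the order asked, and still so for the second after the job is handed in, with the robot touching nothing.
It also fails if it takes over 51 s, if anything falls off the work surface, if the arm or the gripper's body presses on something with over 40 N, if the wrist force passes 120 N, or if a joint passes its speed limit or range.

ROBOT

A 6-joint arm with a two-finger parallel gripper is mounted at the origin on the work surface. World frame = base frame: x ahead of the robot, y to its left, z up, the work surface at z = 0. Lengths are in m, angles in rad, forces in N, time in s.
With the tool pointing down it reaches from about 0.35 to 0.925 m from the base axis. Payload 6.4 kg.
Tool frame: the origin (TCP) lies on the centre line of the jaws, within the pads' length; the fingertips stand 25 mm ahead of it and the grasp point (between the pads) lies 6 mm ahead of it; z points along the fingers, x is the direction in which the jaws open and shut, and the axes are right-handed (so a half turn about z gives the same grasp; the last joint's range is limited). The gripper opens to 85 mm and grips with 20 to 120 N. Pads are 22 mm wide; open, the fingers measure 114 mm over their backs; the gripper's body (76 mm by 85 mm) begins 54 mm behind the grasp point. The pads swing forward as they close: fully open they stand 13 mm farther back than shut.
Start: joints at [1.013, 0.245, 1.558, -0, 1.339, -0.174], TCP at [0.243, 0.603, 0.256] pointing down, gripper open.
Joint ranges: [-3.13, 3.13], [-1.02, 2.26], [0.13, 2.54], [-0.95, 4.09], [0.21, 2.88], [-2.74, 2.74]. Speed limits (rad/s): [2.57, 2.57, 3.14, 3.14, 3.14, 3.14].

INTERFACE

Orientations are given as a unit quaternion [x, y, z, w].
In Python, from rig import robot gives the robot as it stands.
- The arm moves only by the tool drive_tool, never from a script. Its argument "deltas" is a list of rows, each a list of 6 numbers: the shift along the tool's x, y, z in m, then the turn, a rotation vector about the tool's x, y, z in degrees. In form: [[tx, ty, tz, wx, wy, wz], ...]. A call has 1 to 5 rows; each row is the pose to reach, as a shift and turn from the pose measured when the call began, along the tool's axes at that moment; what a row does not reach only later rows make up. A row lasts 1/10 s, in which the tool goes at most 50 mm and 8.59 degrees, less where a joint would pass 70% of its speed; a pose out of reach is approached as far as the arm can. A call with a gripper value outside its range is refused whole. "jaw" is the gripper's target within -1 to 1 (shut at 1, half-way at 0, fully open at -1), set as the call begins (left out, the last holds). The fingers move at their own pace and stop on an object; "squeeze" is the grip in N (left out, the last holds). Time passes only in rows, so rows that repeat a pose let the fingers close. It gives the time, the measured TCP pose, the force and the opening at its end, in the units of the state.
- robot.sense(): the state, without advancing time (a new reading comes with each control period).
- robot.grab_frame(name): name is "side" or "top" or "wrist"; returns (picture, depth): 384x512x3 uint8, blue, green, red; 384x512 float32, m along the optical axis (not along the pixel's ray), 0 where there is no reading.
- robot.camera_info(name): a dict with "fovy" (degrees; the focal length in pixels is half the picture's height over the tangent of half this angle, whatever the lens; pixels are square), "cx", "cy" (the principal point, pixels), "position" and "orientation" of the camera in the world. Camera axes: x right, y down, z forward; pixel columns grow to the right and rows downward; lengths in m; the calibration is good to about 2 mm. A picture is of the moment at which its call begins: read the wrist's pose just before it. camera_info takes no time and is no camera call; for the wrist camera it gives the pose at the moment of the call.
- robot.finish_job(): hands the job in, once; it reports no verdict.
Trained networks look in the newest picture that a camera, given by its name, has taken for a name from the list of things; names that differ only in an ending like _2 or _b are one class to them, and where a whole thing is asked for, a point or a joint stands for the part that bears it (a point fixed in the world has none). Each returns a list of dicts, best first, with "confidence" (0 to 1); they miss things now and then, are a little off and sometimes report something else, mostly with a low value. They report only what shows in the picture. A call takes as long as a camera call. They do not tell look-alikes from the thing itself.
- robot.search_frame(camera, thing): "point" ([x, y, z] in m, in world coordinates, good to about 4 mm: the middle of the surface that is visible of it).
- robot.outline_of(camera, thing): "region" (384x512 bool, what is visible of it).
- robot.tip_of(camera, thing): "point" ([x, y, z] in m, in world coordinates, good to about 4 mm: a listed point, or the origin of a listed thing).
The state is a dict: "time_s": time; "joint_pos": joint angles; "qd": joint speeds; "tau": joint torques, N m; "tool_pos": TCP position; "ee_rot": TCP orientation; "contact_force": force on the tool from outside, world axes, zero at the start; "torque": the same for the moment, N m; "width": finger opening in m.
Only numpy, scipy, OpenCV 4.12 (cv2) and the standard library are available. Lean on these libraries where they do the work, as an engineer would, in place of code of your own. Each camera call takes 0.05 s, during which the arm holds its last target.

## Working session

There is one attempt and no reset: what is moved stays moved. The work goes in short steps, Python scripts to look and compute and a tool call to move; the robot and the scene stay as the last step left them, time stands still between calls to the robot, and variables do not carry over. Pictures are saved under pics/ and viewed, and the job is handed in when it is done.

Besides the shell and the picture viewer there is one more tool, called after ">>>" as a command line: name --pt "numbers of a row" for each row, then --argument value for the rest. drive_tool: Moves the arm, as the interface text tells. Its arguments: {"type":"object","properties":{"deltas":{"type":"array","items":{"type":"array","items":{"type":"number"}}},"jaw":{"type":"number"},"squeeze":{"type":"number"}},"required":["deltas"]}

```bash
ls; mkdir -p pics; python3 - <<'E'
from rig import robot
import cv2,numpy as np
s=robot.sense();print({k:np.round(v,3).tolist() if not isinstance(v,float) else v for k,v in s.items()})
for n in ["side","top"]:
    p,d=robot.grab_frame(n);cv2.imwrite(f"pics/a_{n}.png",p)
    np.savez(f"pics/a_{n}.npz",p=p,d=d)
    print(n,robot.camera_info(n))
    for t in ["shaker","stop_face","jaw_face","button_top","jar_center","tall_center","small_center"]:
        print(t,[(np.round(r["point"],3).tolist(),round(r["confidence"],2)) for r in robot.tip_of(n,t)])
print(robot.sense()["time_s"])
E
```

```text
pics
{'time_s': 0.0, 'joint_pos': [1.013, 0.246, 1.559, 0.0, 1.339, -0.174], 'qd': [-0.0, 0.0, 0.001, 0.0, -0.002, -0.0], 'tau': [-0.0, -42.951, -32.613, -0.0, 0.005, 0.0], 'tool_pos': [0.243, 0.602, 0.255], 'ee_rot': [0.829, 0.559, -0.001, 0.0], 'contact_force': [0.344, -0.379, 0.599], 'torque': [0.019, 0.054, 0.041], 'width': 0.08557985849180706}
side {'fovy': 42.42772130535549, 'cx': 258.974352256669, 'cy': 193.89375071826302, 'position': array([-0.21980756, -0.76069379,  0.99909741]), 'orientation': array([ 0.82914112, -0.35484251,  0.17036445, -0.39697323])}
shaker [([0.581, 0.017, 0.0], 0.77)]
stop_face [([0.573, -0.102, 0.098], 0.91)]
jaw_face [([0.592, 0.029, 0.098], 0.8)]
button_top [([0.596, 0.106, 0.122], 0.57)]
jar_center [([0.585, -0.411, 0.051], 0.79), ([0.713, -0.258, 0.052], 0.75), ([0.591, -0.298, 0.054], 0.59)]
tall_center [([0.519, 0.412, 0.076], 0.67)]
small_center [([0.486, -0.28, 0.04], 0.6)]
top {'fovy': 51.88607313516595, 'cx': 249.6521209769919, 'cy': 189.7157449571456, 'position': array([ 0.39751163, -0.00785399,  1.36933261]), 'orientation': array([-0.69477447,  0.71595784, -0.0427201 ,  0.05355194])}
shaker [([0.584, 0.016, -0.0], 0.65)]
stop_face [([0.572, -0.101, 0.096], 0.88)]
jaw_face [([0.589, 0.027, 0.095], 0.96)]
button_top [([0.595, 0.104, 0.121], 0.52)]
jar_center [([0.582, -0.413, 0.055], 0.82), ([0.594, -0.299, 0.055], 0.64), ([0.587, 0.014, -0.003], 0.28)]
tall_center [([0.52, 0.409, 0.079], 0.76)]
small_center [([0.489, -0.28, 0.042], 0.61), ([0.594, -0.298, 0.053], 0.58)]
0.8
```

View pics/a_side.png

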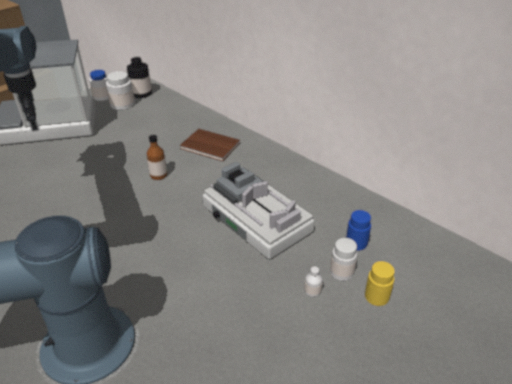

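View pics/a_top.png

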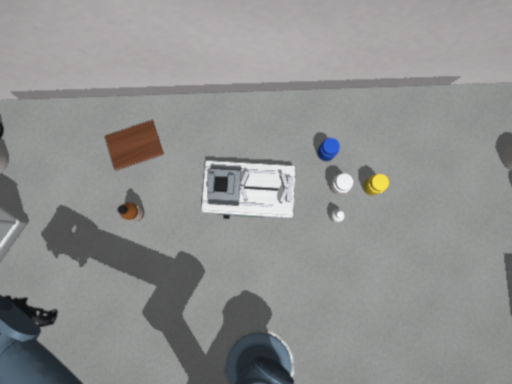

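```bash
cat > h.py <<'E'
import numpy as np,cv2
from scipy.spatial.transform import Rotation as R
def cloud(d,ci):
    h,w=d.shape;f=h/2/np.tan(np.radians(ci["fovy"])/2)
    v,u=np.mgrid[:h,:w]
    P=np.stack([(u-ci["cx"])/f*d,(v-ci["cy"])/f*d,d],-1)
    W=P@R.from_quat(ci["orientation"]).as_matrix().T+ci["position"]
    W[d<=0]=np.nan
    return W
def rel(s,pos,xaxis):
    """rows shift (tool axes) and rotvec deg to bring tool to pos, pointing down with x axis along xaxis (nearest half turn)"""
    Rc=R.from_quat(s["ee_rot"]).as_matrix()
    x=np.array([xaxis[0],xaxis[1],0.]);x/=np.linalg.norm(x)
    if x@Rc[:,0]<0:x=-x
    z=np.array([0,0,-1.]);y=np.cross(z,x);Rt=np.stack([x,y,z],1)
    return np.round(Rc.T@(np.array(pos)-s["tool_pos"]),4),np.round(np.degrees(R.from_matrix(Rc.T@Rt).as_rotvec()),2)
E
python3 - <<'E'
from rig import robot
from h import *
for n in ["top","side"]:
    a=np.load(f"pics/a_{n}.npz");p,d=a["p"],a["d"];W=cloud(d,robot.camera_info(n))
    for h0,h1 in [(.06,.08),(.085,.14)]:
        m=(W[...,2]>h0)&(W[...,2]<h1)&(abs(W[...,0]-.585)<.13)&(abs(W[...,1]-.015)<.19)
        q=W[m][:,:2]
        (c,sz,an)=cv2.minAreaRect((q*1000).astype(np.float32))
        print(n,h0,len(q),np.round(c,1),np.round(sz,1),round(an,2),np.median(W[m][:,2]))
    m=(W[...,2]>.095)&(W[...,2]<.115)&(np.hypot(W[...,0]-.593,W[...,1]+.298)<.05)
    q=W[m];print("lid",len(q),np.round(q.mean(0),4),np.round([q.min(0),q.max(0)],4))
    m=(W[...,2]>.01)&(W[...,2]<.2)&(np.hypot(W[...,0]-.593,W[...,1]+.298)<.05)
    q=W[m];print("jar",len(q),np.round([q.min(0),q.max(0)],4))
    v,u=np.nonzero(m);print(u.min(),u.max(),v.min(),v.max(),p[m].mean(0))
    y0,x0=(150,190) if n=="top" else (150,190)
    cv2.imwrite(f"pics/z_{n}.png",cv2.resize(p[y0:y0+160,x0:x0+215],None,fx=3.6,fy=3.6,interpolation=cv2.INTER_CUBIC))
E
```

```text
top 0.06 2740 [584.2  14.4] [301.1 173.6] 84.68 0.06987701652100309
top 0.085 1612 [584.3   8.5] [271.  128.2] 84.65 0.10909119539658452
lid 226 [ 0.59   -0.2963  0.1038] [[ 0.5638 -0.3238  0.0951]
 [ 0.6169 -0.2702  0.1109]]
jar 380 [[ 0.5584 -0.3248  0.0109]
 [ 0.6222 -0.2642  0.1109]]
330 352 173 194 [197.90789474 197.68947368 196.59736842]
side 0.06 2252 [582.7  15.9] [302.7 173.6] 84.25 0.07010255162716039
side 0.085 1847 [580.4  10.7] [276.5 132. ] 83.23 0.10849035461529433
lid 291 [ 0.5865 -0.2967  0.1029] [[ 0.5602 -0.3226  0.0952]
 [ 0.6187 -0.2685  0.1101]]
jar 893 [[ 0.5543 -0.3281  0.01  ]
 [ 0.6187 -0.265   0.1101]]
330 356 237 278 [166.57894737 170.11758119 173.9731243 ]
```

View pics/z_side.png

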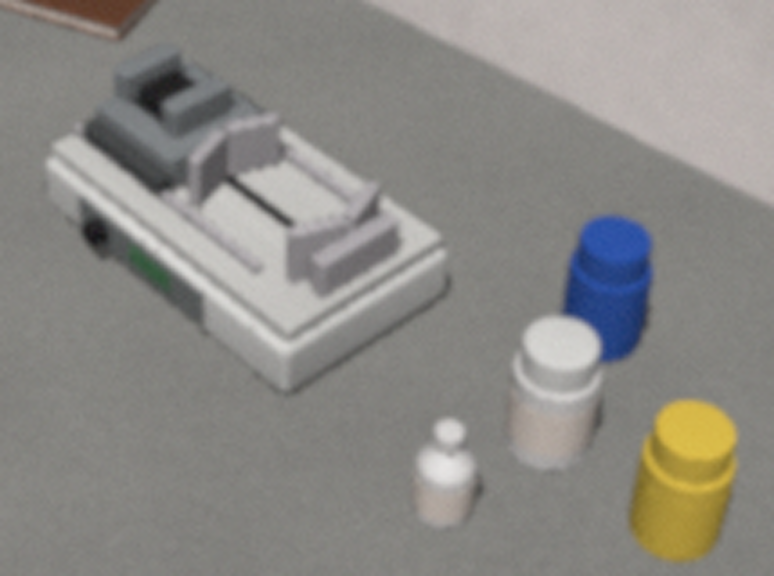

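View pics/z_top.png

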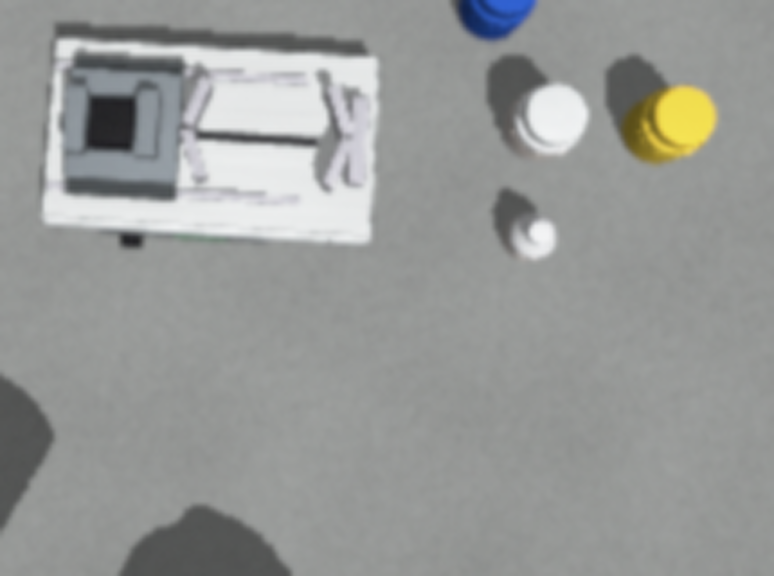

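```bash
cat > t.py <<'E'
import sys
from rig import robot
from h import *
s=robot.sense()
a=list(map(float,sys.argv[1:4]))
xa=[.9954,-.0958]
print(s["time_s"],np.round(s["tool_pos"],4),np.round(s["joint_pos"],2),np.round(s["contact_force"],1),round(s["width"],4))
print(*rel(s,a,xa))
E
python3 t.py .589 -.2965 .25
```

```text
0.8 [0.2434 0.6027 0.2563] [ 1.01  0.25  1.56  0.    1.34 -0.17] [ 0.3 -0.7  0.1] 0.0854
[-0.7044  0.6572  0.0063] [-0.    0.   73.51]
```

>>> drive_tool --pt "-0.704 0.657 0.006 0 0 73.5" --pt "-0.704 0.657 0.006 0 0 73.5" --pt "-0.704 0.657 0.006 0 0 73.5" --pt "-0.704 0.657 0.006 0 0 73.5" --pt "-0.704 0.657 0.006 0 0 73.5" --jaw -1

```text
time_s: 1.3
tool_pos: [0.3334, 0.3676, 0.2549]
ee_rot: [0.977, 0.214, 0.0, -0.0]
contact_force: [0.7, -0.3, -0.7]
width: 0.0855
```

```bash
python3 t.py .589 -.2965 .25
```

```text
1.3 [0.3334 0.3676 0.2549] [ 0.61 -0.12  1.94 -0.    1.32  0.17] [ 0.7 -0.3 -0.7] 0.0855
[-0.0456  0.7102  0.0048] [-1.000e-02 -4.000e-02  3.022e+01]
```

>>> drive_tool --pt "-0.046 0.71 0.005 0 0 30" --pt "-0.046 0.71 0.005 0 0 30" --pt "-0.046 0.71 0.005 0 0 30" --pt "-0.046 0.71 0.005 0 0 30" --pt "-0.046 0.71 0.005 0 0 30"

```text
time_s: 1.8
tool_pos: [0.423, 0.1341, 0.2535]
ee_rot: [0.999, -0.047, 0.001, -0.0]
contact_force: [0.2, 1.0, 0.2]
width: 0.0854
```

```bash
python3 t.py .589 -.2965 .25
```

```text
1.8 [0.423  0.1341 0.2535] [ 0.05 -0.26  2.07  0.    1.33  0.14] [0.2 1.  0.2] 0.0854
[0.2054 0.4132 0.0036] [-0.04 -0.12  0.15]
```

>>> drive_tool --pt "0.205 0.413 0.003 0 0 0" --pt "0.205 0.413 0.003 0 0 0" --pt "0.205 0.413 0.003 0 0 0" --pt "0.205 0.413 0.003 0 0 0" --pt "0.205 0.413 0.003 0 0 0"

```text
time_s: 2.3
tool_pos: [0.5127, -0.0996, 0.252]
ee_rot: [0.999, -0.047, 0.001, -0.0]
contact_force: [1.1, 0.4, -0.1]
width: 0.0856
```

```bash
python3 t.py .589 -.2965 .25
```

```text
2.3 [ 0.5127 -0.0996  0.252 ] [-0.41 -0.05  1.89  0.    1.31 -0.32] [ 1.1  0.4 -0.1] 0.0856
[0.0944 0.1889 0.0022] [-0.03 -0.17  0.12]
```

>>> drive_tool --pt "0.094 0.189 0.002 0 0 0" --pt "0.094 0.189 0.002 0 0 0" --pt "0.094 0.189 0.002 0 0 0" --pt "0.094 0.189 0.002 0 0 0" --pt "0.094 0.189 0.002 0 0 0"

```text
time_s: 2.8
tool_pos: [0.5891, -0.3011, 0.2498]
ee_rot: [0.999, -0.049, 0.002, 0.0]
contact_force: [-0.1, 0.9, 1.1]
width: 0.0854
```

```bash
python3 t.py .589 -.2965 .25; python3 - <<'E'
from rig import robot
from h import *
ci=robot.camera_info("wrist")
p,d=robot.grab_frame("wrist");cv2.imwrite("pics/w1.png",p)
for t in ["jar_center"]:print([(np.round(r["point"],4),r["confidence"]) for r in robot.tip_of("wrist",t)])
W=cloud(d,ci)
m=(W[...,2]>.098)&(W[...,2]<.11)&(np.hypot(W[...,0]-.589,W[...,1]+.2965)<.05)
q=W[m];print(len(q),q.mean(0),q.min(0),q.max(0))
print(cv2.minEnclosingCircle((q[:,:2]*1000).astype(np.float32)))
E
```

```text
2.8 [ 0.5891 -0.3011  0.2498] [-0.64  0.28  1.53  0.    1.33 -0.55] [-0.1  0.9  1.1] 0.0854
[-0.0005 -0.0046 -0.0002] [ 0.03 -0.19 -0.09]
[(array([ 0.5899, -0.4117,  0.0541]), 0.95), (array([ 0.7131, -0.2584,  0.0513]), 0.86)]
3187 [ 0.59231093 -0.29448791  0.10271752] [ 0.56531003 -0.32297843  0.0980358 ] [ 0.61949788 -0.26865332  0.10518542]
((592.2691040039062, -295.8373718261719), 27.48651885986328)
```

View pics/w1.png

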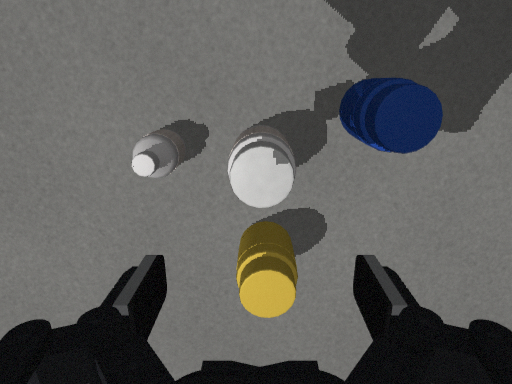

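```bash
python3 t.py .5915 -.296 .066
```

```text
2.9 [ 0.5886 -0.2983  0.2497] [-0.64  0.27  1.54  0.    1.33 -0.55] [-0.6  0.3 -0.5] 0.0852
[ 0.0022 -0.0024  0.1837] [-0.05 -0.14 -0.02]
```

>>> drive_tool --pt "0.002 -0.002 0.04 0 0 0" --pt "0.002 -0.002 0.08 0 0 0" --pt "0.002 -0.002 0.12 0 0 0" --pt "0.002 -0.002 0.155 0 0 0" --pt "0.002 -0.002 0.175 0 0 0"

```text
time_s: 3.4
tool_pos: [0.5894, -0.2931, 0.0714]
ee_rot: [0.999, -0.047, -0.001, -0.002]
contact_force: [-0.3, 0.5, -0.3]
width: 0.0853
```

```bash
python3 t.py .5915 -.296 .065
```

```text
3.4 [ 0.5894 -0.2931  0.0714] [-0.63  0.48  1.63  0.    1.04 -0.54] [-0.3  0.5 -0.3] 0.0853
[0.0024 0.0027 0.0064] [-0.23  0.13  0.09]
```

>>> drive_tool --pt "0.002 0.003 0.007 0 0 0" --pt "0.002 0.003 0.007 0 0 0"

```text
time_s: 3.6
tool_pos: [0.5904, -0.2944, 0.0633]
ee_rot: [0.999, -0.047, -0.002, -0.003]
contact_force: [-0.1, 0.3, 0.2]
width: 0.0856
```

>>> drive_tool --pt "0 0 0 0 0 0" --pt "0 0 0 0 0 0" --pt "0 0 0 0 0 0" --pt "0 0 0 0 0 0" --pt "0 0 0 0 0 0" --jaw 1 --squeeze 35

```text
time_s: 4.1
tool_pos: [0.5917, -0.295, 0.0656]
ee_rot: [0.999, -0.047, -0.001, -0.002]
contact_force: [1.7, 1.2, 6.3]
width: 0.0632
```

```bash
python3 t.py .5915 -.296 .065
```

```text
4.1 [ 0.5917 -0.295   0.0656] [-0.63  0.49  1.62  0.    1.03 -0.54] [1.7 1.2 6.3] 0.0632
[-0.0002  0.001   0.0006] [-0.25  0.07  0.16]
```

>>> drive_tool --pt "0 0 -0.03 0 0 0" --pt "0 0 -0.07 0 0 0" --pt "0 0 -0.11 0 0 0" --pt "0 0 -0.15 0 0 0" --pt "0 0 -0.15 0 0 0"

```text
time_s: 4.6
tool_pos: [0.5945, -0.2977, 0.2235]
ee_rot: [0.999, -0.047, 0.005, 0.001]
contact_force: [0.6, -0.6, -1.6]
width: 0.0628
```

```bash
python3 t.py .5759 -.064 .215
```

```text
4.6 [ 0.5945 -0.2977  0.2235] [-0.64  0.3   1.55  0.    1.28 -0.54] [ 0.6 -0.6 -1.6] 0.0628
[-0.0403 -0.231   0.0075] [ 0.14 -0.54  0.16]
```

>>> drive_tool --pt "-0.006 -0.035 0.001 0 -0.5 0" --pt "-0.015 -0.08 0.003 0 -0.5 0" --pt "-0.024 -0.13 0.005 0 -0.5 0" --pt "-0.033 -0.18 0.006 0 -0.5 0" --pt "-0.038 -0.215 0.007 0 -0.5 0"

```text
time_s: 5.1
tool_pos: [0.5751, -0.0774, 0.214]
ee_rot: [0.999, -0.046, -0.001, 0.001]
contact_force: [1.1, -0.0, -2.0]
width: 0.0631
```

>>> drive_tool --pt "0 0 0 0 0 0" --pt "0 0 0 0 0 0"

```text
time_s: 5.3
tool_pos: [0.5743, -0.0765, 0.2128]
ee_rot: [0.999, -0.045, -0.002, 0.001]
contact_force: [0.2, 0.4, -1.5]
width: 0.0632
```

```bash
python3 t.py .5759 -.064 .215; python3 - <<'E'
from rig import robot
from h import *
for n in ["top","side"]:
    ci=robot.camera_info(n)
    p,d=robot.grab_frame(n);cv2.imwrite(f"pics/c_{n}.png",cv2.resize(p[100:260,150:365],None,fx=3.6,fy=3.6,interpolation=cv2.INTER_CUBIC))
    for t in ["jar_center","stop_face","jaw_face","button_top"]:print(t,[(np.round(r["point"],4),r["confidence"]) for r in robot.tip_of(n,t)])
E
```

```text
5.3 [ 0.5743 -0.0765  0.2128] [-0.33  0.13  1.78 -0.    1.24 -0.24] [ 0.2  0.4 -1.5] 0.0632
[ 0.0005 -0.0126 -0.0022] [0.08 0.25 0.31]
jar_center [(array([ 0.5819, -0.413 ,  0.0522]), 0.97), (array([ 0.7145, -0.2612,  0.057 ]), 0.69), (array([ 0.5744, -0.0794,  0.2001]), 0.49)]
stop_face [(array([ 0.5727, -0.1002,  0.0951]), 0.62)]
jaw_face [(array([0.5883, 0.0301, 0.0959]), 0.94)]
button_top [(array([0.5951, 0.104 , 0.1201]), 0.73)]
jar_center [(array([ 0.5886, -0.4147,  0.0521]), 0.85), (array([ 0.7145, -0.2579,  0.052 ]), 0.85), (array([ 0.5747, -0.0831,  0.2034]), 0.56)]
stop_face [(array([ 0.5751, -0.1005,  0.0985]), 0.77)]
jaw_face [(array([0.5875, 0.0266, 0.0989]), 0.64)]
button_top [(array([0.5974, 0.1039, 0.1226]), 0.39)]
```

>>> drive_tool --pt "0.0005 -0.014 -0.001 0 0.2 0.3" --pt "0.0005 -0.014 -0.001 0 0.2 0.3" --pt "0.0005 -0.014 0.03 0 0.2 0.3" --pt "0.0005 -0.014 0.052 0 0.2 0.3" --pt "0.0005 -0.014 0.066 0 0.2 0.3"

```text
time_s: 6.3
tool_pos: [0.5759, -0.0634, 0.1461]
ee_rot: [0.999, -0.049, -0.001, 0.001]
contact_force: [-0.1, -0.0, -2.1]
width: 0.063
```

>>> drive_tool --pt "0 0 0 0 0 0" --pt "0 0 0 0 0 0"

```text
time_s: 6.5
tool_pos: [0.5761, -0.0632, 0.1464]
ee_rot: [0.999, -0.049, -0.001, 0.001]
contact_force: [0.6, -0.3, -1.5]
width: 0.0629
```

```bash
python3 t.py .576 -.063 .1365; python3 - <<'E'
from rig import robot
from h import *
for n in ["side"]:
    p,d=robot.grab_frame(n);cv2.imwrite(f"pics/d_{n}.png",cv2.resize(p[150:260,190:340],None,fx=5,fy=5,interpolation=cv2.INTER_CUBIC))
E
```

```text
6.5 [ 0.5761 -0.0632  0.1464] [-0.3   0.21  1.82 -0.    1.12 -0.21] [ 0.6 -0.3 -1.5] 0.0629
[-0.0001 -0.0002  0.0099] [ 0.06  0.06 -0.08]
```

View pics/d_side.png

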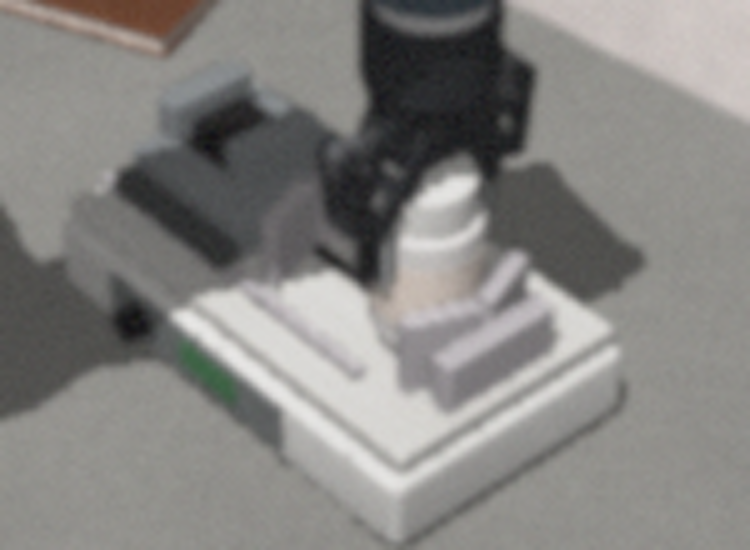

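The jar (at about (430,240) in the crop) hangs upright just in front of the stop's vee, clear of the plates. I'll lower it.

>>> drive_tool --pt "0 0 0.004 0 0 0" --pt "0 0 0.007 0 0 0" --pt "0 0 0.009 0 0 0" --pt "0 0 0.009 0 0 0"

```text
time_s: 6.95
tool_pos: [0.5764, -0.0634, 0.1379]
ee_rot: [0.999, -0.049, 0.0, 0.001]
contact_force: [0.6, -0.2, -2.1]
width: 0.0631
```

>>> drive_tool --pt "0 0 0.001 0 0 0" --pt "0 0 0.002 0 0 0" --pt "0 0 0.003 0 0 0"

```text
time_s: 7.25
tool_pos: [0.5766, -0.0636, 0.1356]
ee_rot: [0.999, -0.049, -0.0, 0.001]
contact_force: [-3.2, -0.5, 6.4]
width: 0.0631
```

>>> drive_tool --pt "0 0 -0.001 0 0 0" --pt "0 0 -0.001 0 0 0" --pt "0 0 -0.001 0 0 0" --pt "0 0 -0.001 0 0 0" --jaw -1

```text
time_s: 7.65
tool_pos: [0.5766, -0.0636, 0.1367]
ee_rot: [0.999, -0.049, 0.0, 0.001]
contact_force: [-0.2, -0.2, -0.9]
width: 0.0857
```

>>> drive_tool --pt "0 0 -0.02 0 0 0" --pt "0 0 -0.05 0 0 0" --pt "0 0 -0.09 0 0 0" --pt "0 0 -0.13 0 0 0" --pt "0 0 -0.13 0 0 0"

```text
time_s: 8.15
tool_pos: [0.5797, -0.0642, 0.274]
ee_rot: [0.999, -0.049, 0.006, 0.002]
contact_force: [1.1, -0.8, -0.0]
width: 0.0856
```

```bash
python3 t.py .5946 .105 .265; python3 - <<'E'
from rig import robot
from h import *
ci=robot.camera_info("wrist")
p,d=robot.grab_frame("wrist");cv2.imwrite("pics/w2.png",p)
np.savez("pics/w2.npz",d=d,p=p)
W=cloud(d,ci)
m=(W[...,2]>.167)&(W[...,2]<.183)&(np.hypot(W[...,0]-.576,W[...,1]+.065)<.06)
q=W[m];print(len(q),q.mean(0),q.std(0))
print(cv2.minEnclosingCircle((q[:,:2]*1000).astype(np.float32)))
for t in ["jar_center","stop_face","jaw_face","button_top"]:print(t,[(np.round(r["point"],4),r["confidence"]) for r in robot.tip_of("wrist",t)])
E
```

```text
8.15 [ 0.5797 -0.0642  0.274 ] [-0.3   0.07  1.72 -0.    1.34 -0.21] [ 1.1 -0.8 -0. ] 0.0856
[-0.0017 -0.1699  0.0083] [ 0.24 -0.72 -0.07]
4316 [ 0.57707791 -0.06360369  0.17268352] [0.01342369 0.01366839 0.00091778]
((577.2127075195312, -64.95740509033203), 27.45860481262207)
jar_center []
stop_face []
jaw_face [(array([0.5865, 0.0264, 0.0978]), 0.89)]
button_top []
```

View pics/w2.png

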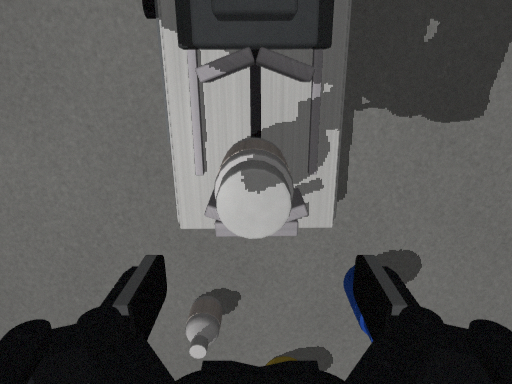

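>>> drive_tool --pt "-0.002 -0.04 0 0 0 0" --pt "-0.002 -0.08 0 0 -0.7 0" --pt "-0.002 -0.13 0 0 -0.7 0" --pt "-0.002 -0.168 0.0 0 -0.7 0" --pt "-0.002 -0.168 0.0 0 -0.7 0" --jaw 1

```text
time_s: 8.9
tool_pos: [0.5891, 0.1083, 0.2625]
ee_rot: [0.999, -0.046, -0.009, -0.0]
contact_force: [-0.4, -0.6, -0.5]
width: 0.012
```

```bash
python3 t.py .5946 .105 .19; python3 - <<'E'
from rig import robot
from h import *
ci=robot.camera_info("wrist")
p,d=robot.grab_frame("wrist");cv2.imwrite("pics/w3.png",p)
np.savez("pics/w3.npz",d=d,p=p)
for t in ["jaw_face","button_top"]:print(t,[(np.round(r["point"],4),r["confidence"]) for r in robot.tip_of("wrist",t)])
W=cloud(d,ci)
c=np.array([.5833,.0155]);X=np.array([.9954,-.0958]);Y=np.array([.0958,.9954])
L=np.stack([(W[...,:2]-c)@X,(W[...,:2]-c)@Y,W[...,2]],-1)
for nm,lo,hi in [("ridge",.131,.142),("button",.120,.128)]:
    m=(L[...,2]>lo)&(L[...,2]<hi)&(abs(L[...,0])<.07)&(L[...,1]>0)&(L[...,1]<.16)
    v,u=np.nonzero(m);q=L[m]
    print(nm,len(q),np.round(np.percentile(q,[1,5,50,95,99],axis=0),4).tolist(),u.min(),u.max(),v.min(),v.max())
E
```

```text
8.9 [0.5891 0.1083 0.2625] [-0.01  0.13  1.68  0.    1.35  0.08] [-0.4 -0.6 -0.5] 0.012
[0.0071 0.0027 0.0723] [0.02 1.08 0.22]
jaw_face [(array([0.5876, 0.0319, 0.0975]), 0.91)]
button_top [(array([0.5915, 0.1042, 0.1236]), 0.61)]
ridge 3529 [[-0.0265, 0.0483, 0.1316], [-0.0238, 0.051, 0.1327], [0.0028, 0.1134, 0.1347], [0.0291, 0.1289, 0.1358], [0.0316, 0.13, 0.1363]] 231 309 144 244
button 2579 [[-0.0224, 0.0656, 0.1203], [-0.0167, 0.0661, 0.1213], [0.0026, 0.0882, 0.123], [0.0221, 0.1072, 0.1252], [0.0285, 0.1302, 0.1277]] 233 315 141 276
```

View pics/w3.png

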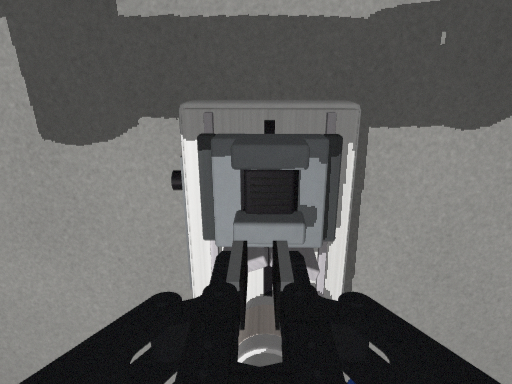

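```bash
python3 t.py .5933 .0985 .162
```

```text
9.05 [0.5896 0.104  0.2631] [-0.01  0.13  1.68 -0.    1.35  0.08] [ 0.4 -0.  -0.1] 0.0004
[0.0061 0.005  0.101 ] [ 0.09  1.02 -0.07]
```

>>> drive_tool --pt "0.006 0.005 0.02 0 1 0" --pt "0.006 0.005 0.055 0 1 0" --pt "0.006 0.005 0.08 0 1 0" --pt "0.006 0.005 0.097 0 1 0" --pt "0.006 0.005 0.097 0 1 0"

```text
time_s: 9.55
tool_pos: [0.5911, 0.097, 0.1622]
ee_rot: [0.999, -0.05, -0.004, 0.001]
contact_force: [-0.0, -0.3, 0.1]
width: 0.0003
```

```bash
python3 t.py .5933 .0985 .155
```

```text
9.55 [0.5911 0.097  0.1622] [-0.03  0.23  1.75 -0.    1.16  0.07] [-0.  -0.3  0.1] 0.0003
[ 0.0021 -0.0018  0.0072] [ 0.13  0.43 -0.2 ]
```

>>> drive_tool --pt "0.002 -0.001 0.004 0 0.4 0" --pt "0.002 -0.001 0.008 0 0.4 0" --pt "0.002 -0.001 0.011 0 0.4 0" --pt "0.002 -0.001 0.014 0 0.4 0" --pt "0.002 -0.001 0.016 0 0.4 0"

```text
time_s: 10.05
tool_pos: [0.5935, 0.0977, 0.147]
ee_rot: [0.999, -0.05, 0.0, 0.001]
contact_force: [-1.0, -0.3, 3.6]
width: 0.0
```

```bash
python3 t.py .5933 .0985 .142
```

```text
10.05 [0.5935 0.0977 0.147 ] [-0.02  0.25  1.76 -0.    1.13  0.08] [-1.  -0.3  3.6] 0.0
[-0.0003 -0.0008  0.005 ] [ 0.13 -0.05 -0.19]
```

>>> drive_tool --pt "0 0 0.002 0 0 0" --pt "0 0 0.004 0 0 0" --pt "0 0 0.006 0 0 0" --pt "0 0 0.0065 0 0 0"

```text
time_s: 10.45
tool_pos: [0.5937, 0.0978, 0.1407]
ee_rot: [0.999, -0.05, 0.001, 0.001]
contact_force: [-1.8, -0.2, 5.6]
width: 0.0001
```

>>> drive_tool --pt "0 0.003 0.001 0 0 0" --pt "0 0.007 0.001 0 0 0" --pt "0 0.011 0.001 0 0 0" --pt "0 0.015 0.001 0 0 0" --pt "0 0.019 0.001 0 0 0"

```text
time_s: 10.95
tool_pos: [0.592, 0.079, 0.1401]
ee_rot: [0.999, -0.05, 0.001, 0.001]
contact_force: [-2.2, 0.3, 5.5]
width: -0.0002
```

```bash
cat > j.py <<'E'
from rig import robot
from h import *
s=robot.sense();c=np.array([.5833,.0155]);X=np.array([.9954,-.0958]);Y=np.array([.0958,.9954])
p=s["tool_pos"][:2]-c;print(s["time_s"],"tcp local",p@X,p@Y,s["tool_pos"][2],np.round(s["contact_force"],1))
for n in ["top","side"]:
    robot.grab_frame(n)
    for t in ["jaw_face","jar_center"]:
        for r in robot.tip_of(n,t):
            q=np.array(r["point"]);print(n,t,round((q[:2]-c)@X,4),round((q[:2]-c)@Y,4),round(q[2],3),round(r["confidence"],2))
E
python3 j.py
```

```text
10.95 tcp local 0.0025708167571496196 0.06402229744099373 0.14012712496034554 [-2.2  0.3  5.5]
top jaw_face 0.0028 -0.006 0.098 0.52
top jar_center 0.0001 -0.082 0.124 0.9
top jar_center 0.0418 -0.4286 0.054 0.62
top jar_center 0.1589 -0.2596 0.053 0.55
side jaw_face 0.0062 -0.0059 0.098 0.71
side jar_center 0.1522 -0.2617 0.052 0.86
side jar_center 0.0025 -0.0869 0.12 0.67
side jar_center 0.0442 -0.4277 0.05 0.58
```

>>> drive_tool --pt "0 0.004 0 0 0 0" --pt "0 0.009 0 0 0 0" --pt "0 0.014 0 0 0 0" --pt "0 0.018 0 0 0 0" --pt "0 0.02 0 0 0 0"

```text
time_s: 11.75
tool_pos: [0.5901, 0.0589, 0.1405]
ee_rot: [0.999, -0.05, 0.001, 0.001]
contact_force: [-1.6, 1.9, 5.8]
width: -0.0002
```

>>> drive_tool --pt "0 0.004 0 0 0 0" --pt "0 0.008 0 0 0 0" --pt "0 0.011 0 0 0 0" --pt "0 0.014 0 0 0 0" --pt "0 0.016 0 0 0 0"

```text
time_s: 12.25
tool_pos: [0.5886, 0.043, 0.1409]
ee_rot: [0.999, -0.05, 0.001, 0.001]
contact_force: [-2.8, 1.0, 4.7]
width: 0.0001
```

```bash
python3 j.py
```

```text
12.25 tcp local 0.0026806585064265477 0.02785167235302859 0.1408603786815875 [-2.8  1.   4.7]
top jaw_face 0.0041 -0.0419 0.097 0.76
top jar_center 0.1579 -0.2614 0.056 0.92
top jar_center 0.0022 -0.0833 0.123 0.67
top jar_center 0.0416 -0.4262 0.055 0.55
side jaw_face 0.0018 -0.0427 0.096 0.66
side jar_center 0.1529 -0.2585 0.052 0.67
side jar_center -0.0 -0.081 0.126 0.62
side jar_center 0.0404 -0.4282 0.051 0.59
```

>>> drive_tool --pt "0 0.002 0.0005 0 0 0" --pt "0 0.004 0.0005 0 0 0" --pt "0 0.005 0.0005 0 0 0"

```text
time_s: 12.85
tool_pos: [0.5882, 0.038, 0.1406]
ee_rot: [0.999, -0.05, 0.001, 0.001]
contact_force: [-3.1, 1.1, 4.7]
width: -0.0002
```

>>> drive_tool --pt "0 0.0015 0 0 0 0" --pt "0 0.0025 0 0 0 0" --pt "0 0.0025 0 0 0 0"

```text
time_s: 13.15
tool_pos: [0.588, 0.0355, 0.1409]
ee_rot: [0.999, -0.05, 0.001, 0.001]
contact_force: [-2.2, 0.2, 4.5]
width: -0.0003
```

>>> drive_tool --pt "0 0.001 0.0003 0 0 0" --pt "0 0.002 0.0003 0 0 0" --pt "0 0.002 0.0003 0 0 0"

```text
time_s: 13.45
tool_pos: [0.5878, 0.0339, 0.1409]
ee_rot: [0.999, -0.05, 0.001, 0.0]
contact_force: [-1.6, 1.4, 4.9]
width: -0.0001
```

```bash
python3 j.py
```

```text
13.45 tcp local 0.002740695796718354 0.01879860843752233 0.14089154512562732 [-1.6  1.4  4.9]
top jaw_face 0.0055 -0.0523 0.097 0.59
top jar_center 0.0394 -0.426 0.054 0.91
top jar_center 0.1561 -0.2646 0.057 0.8
top jar_center 0.0022 -0.0842 0.123 0.73
side jaw_face 0.0049 -0.0491 0.099 0.95
side jar_center 0.0451 -0.4257 0.05 0.88
side jar_center -0.0004 -0.0856 0.122 0.86
side jar_center 0.1547 -0.2589 0.054 0.68
side jar_center -0.1006 0.3891 0.077 0.28
```

>>> drive_tool --pt "0 0.001 0.0003 0 0 0" --pt "0 0.002 0.0003 0 0 0" --pt "0 0.002 0.0003 0 0 0"

```text
time_s: 14.05
tool_pos: [0.588, 0.0327, 0.1411]
ee_rot: [0.999, -0.05, 0.002, -0.0]
contact_force: [-0.8, 3.6, 6.0]
width: 0.0
```

>>> drive_tool --pt "0 0.001 0.0003 0 0 0" --pt "0 0.002 0.0003 0 0 0" --pt "0 0.002 0.0003 0 0 0"

```text
time_s: 14.35
tool_pos: [0.5883, 0.0315, 0.1413]
ee_rot: [0.999, -0.05, 0.002, -0.001]
contact_force: [-0.2, 3.2, 4.8]
width: -0.0
```

```bash
python3 j.py
```

```text
14.35 tcp local 0.0034462815414989883 0.016385127407969595 0.1412539062545299 [-0.2  3.2  4.8]
top jaw_face 0.0044 -0.0509 0.097 0.69
top jar_center 0.1559 -0.2626 0.054 0.91
top jar_center 0.0004 -0.0862 0.124 0.76
top jar_center 0.0019 -0.1162 0.094 0.28
side jar_center 0.1546 -0.2585 0.051 0.96
side jar_center 0.0443 -0.4248 0.052 0.79
side jar_center -0.0016 -0.0864 0.124 0.58
```

>>> drive_tool --pt "0 0.001 0.001 0 0 0" --pt "0 0.002 0.0015 0 0 0" --pt "0 0.003 0.0015 0 0 0" --pt "0 0.003 0.0015 0 0 0"

```text
time_s: 15.05
tool_pos: [0.5887, 0.0293, 0.1404]
ee_rot: [0.999, -0.05, 0.003, -0.002]
contact_force: [0.1, 4.3, 5.2]
width: 0.0001
```

```bash
python3 j.py
```

```text
15.05 tcp local 0.004018880060402283 0.014223028239230922 0.1403927631512877 [0.1 4.3 5.2]
top jaw_face 0.0027 -0.0499 0.093 0.44
top jar_center 0.0023 -0.0839 0.125 0.77
top jar_center 0.0421 -0.4276 0.054 0.63
top jar_center 0.1556 -0.2634 0.056 0.59
side jaw_face 0.0032 -0.0522 0.097 0.8
side jar_center 0.0031 -0.0849 0.122 0.94
side jar_center 0.0428 -0.4252 0.054 0.84
side jar_center 0.1558 -0.2603 0.052 0.84
```

>>> drive_tool --pt "0 0 -0.003 0 0 0" --pt "0 0 -0.006 0 0 0" --pt "0 0 -0.01 0 0 0" --pt "0 0 -0.02 0 0 0" --pt "0 0 -0.04 0 0 0"

```text
time_s: 15.85
tool_pos: [0.587, 0.0291, 0.179]
ee_rot: [0.999, -0.05, 0.001, -0.002]
contact_force: [-0.1, -0.3, -0.2]
width: 0.0002
```

>>> drive_tool --pt "0 -0.03 -0.05 0 0 0" --pt "0 -0.06 -0.1 0 0 0" --pt "0 -0.06 -0.13 0 0 0" --pt "0 -0.06 -0.13 0 0 0"

```text
time_s: 16.25
tool_pos: [0.5956, 0.0893, 0.3178]
ee_rot: [0.999, -0.049, 0.008, -0.002]
contact_force: [-0.1, -0.1, 1.4]
width: 0.0001
```

```bash
python3 j.py; python3 - <<'E'
from rig import robot
from h import *
c=np.array([.5833,.0155]);X=np.array([.9954,-.0958]);Y=np.array([.0958,.9954])
for n in ["wrist","side","top"]:
    ci=robot.camera_info(n);p,d=robot.grab_frame(n)
    cv2.imwrite(f"pics/e_{n}.png",p if n=="wrist" else cv2.resize(p[140:260,180:340],None,fx=4.6,fy=4.6,interpolation=cv2.INTER_CUBIC))
    W=cloud(d,ci);L=np.stack([(W[...,:2]-c)@X,(W[...,:2]-c)@Y,W[...,2]],-1)
    for nm,lo,hi,y0,y1,w in [("ridge",.131,.142,-.03,.16,.035),("button",.112,.128,.0,.05,.012),("plates",.113,.125,-.13,-.02,.05),("lid",.167,.183,-.13,-.04,.04)]:
        m=(L[...,2]>lo)&(L[...,2]<hi)&(abs(L[...,0])<w)&(L[...,1]>y0)&(L[...,1]<y1)
        q=L[m]
        if len(q)>20: print(n,nm,len(q),np.round(np.percentile(q,[1,50,99],axis=0),4).tolist(), np.round(cv2.minEnclosingCircle((q[:,:2]*1000).astype(np.float32))[0],1) if nm=="lid" else "")
E
```

```text
16.25 tcp local 0.00515151389034231 0.07461599407751253 0.31775825028830273 [-0.1 -0.1  1.4]
top jaw_face 0.0029 -0.0491 0.098 0.86
top jar_center 0.0401 -0.4247 0.056 0.91
top jar_center 0.004 -0.0871 0.125 0.66
top jar_center 0.1591 -0.2628 0.055 0.55
top jar_center 0.0043 -0.0523 0.097 0.45
side jaw_face 0.0047 -0.0489 0.098 0.59
side jar_center 0.1549 -0.2604 0.05 0.86
side jar_center 0.0454 -0.4239 0.05 0.64
side jar_center 0.0002 -0.088 0.122 0.63
wrist ridge 1509 [[-0.0267, -0.0056, 0.1316], [0.0032, 0.0559, 0.1346], [0.0323, 0.0663, 0.1365]] 
wrist button 901 [[-0.0118, 0.002, 0.117], [0.0001, 0.0239, 0.123], [0.0112, 0.0428, 0.1251]] 
wrist plates 136 [[-0.0427, -0.0605, 0.1133], [0.0419, -0.0518, 0.1183], [0.0495, -0.0476, 0.1202]] 
wrist lid 392 [[-0.0053, -0.1077, 0.1717], [0.0011, -0.0899, 0.173], [0.0074, -0.0658, 0.1743]] [ -0.2 -86.8]
side ridge 202 [[-0.0294, -0.018, 0.131], [-0.0021, 0.003, 0.135], [0.0297, 0.0677, 0.14]] 
side button 62 [[-0.0117, 0.0119, 0.1197], [-0.001, 0.0302, 0.1241], [0.0111, 0.0497, 0.1278]] 
side plates 238 [[-0.045, -0.1256, 0.1133], [-0.0191, -0.1099, 0.1192], [0.0434, -0.0389, 0.1237]] 
side lid 227 [[-0.0279, -0.1089, 0.1677], [-0.003, -0.0843, 0.1736], [0.0235, -0.0556, 0.1778]] [ -1.9 -81.4]
top ridge 104 [[-0.0265, -0.0185, 0.1319], [-0.0007, -0.0088, 0.1354], [0.0287, 0.0006, 0.1407]] 
top button 66 [[-0.0112, 0.0043, 0.1183], [-0.0, 0.02, 0.1236], [0.0111, 0.034, 0.1269]] 
top plates 218 [[-0.043, -0.1263, 0.1134], [-0.0019, -0.0618, 0.1195], [0.0468, -0.0345, 0.1243]] 
top lid 249 [[-0.0257, -0.1101, 0.1682], [0.0, -0.0839, 0.1734], [0.0265, -0.0583, 0.1792]] [  0.5 -83.9]
```

View pics/e_wrist.png

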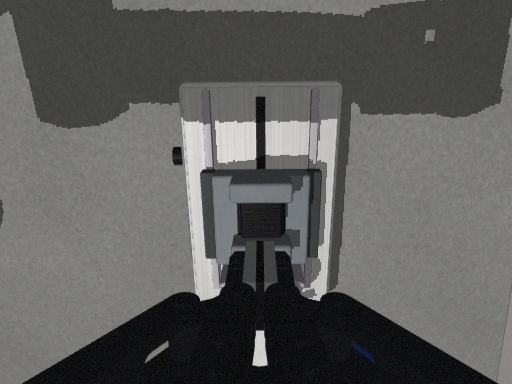

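View pics/e_side.png

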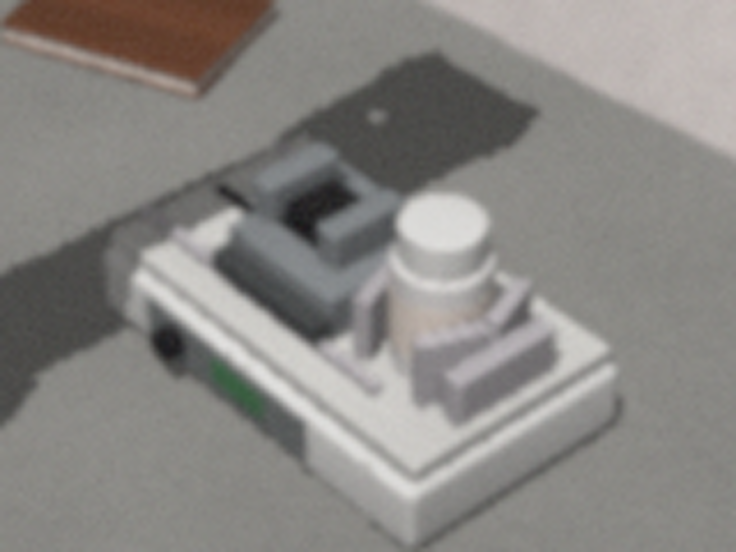

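View pics/e_top.png

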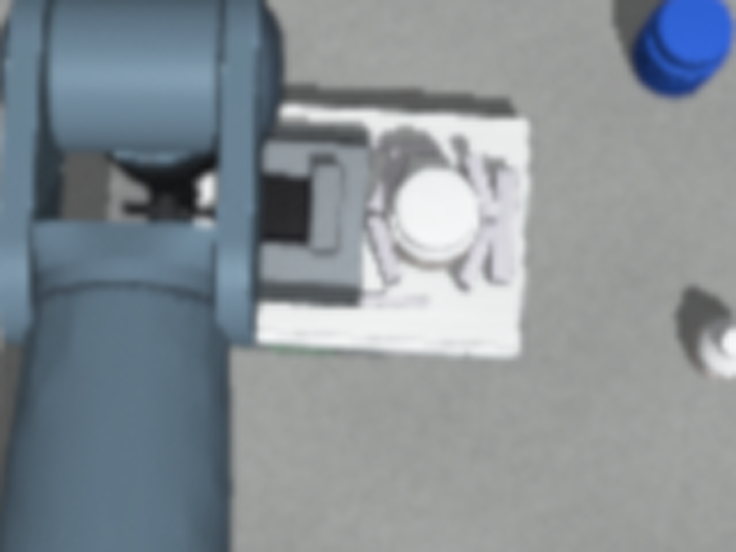

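```bash
python3 -c "
from rig import robot
print(robot.finish_job())"
```

```text
the job is handed in; nothing more can be done
None
```

The jar stands upright against the stop's vee, the jaw is locked in notch 0.072, and the job was handed in at about 17 s.

I gripped the white jar by its body and stood it on the platform between the stop and the jaw. Then I held the button down with shut fingers and slid the jaw until the push force rose to 3–4 N and the finger began to slip. I lifted straight off to let the button come up, and backed the gripper clear.

Last checks:
- **Jaw:** its ridge moved about 64 mm from its start in notch 0.008, which matches notch 0.072. The jaw face measures about 69 mm from the stop face, as expected.
- **Button:** it reads about 123–124 mm above the work surface, so it is up.
- **Jar:** the lid centre in the top view is at x ≈ 0, y ≈ -84 mm of the shaker. The lid top is at about 174 mm, so the jar is upright.
- **Other bottles:** I did not touch them. The small one was still in its place in the last top picture. The tall one was not measured again after the start.

The lid centre in the side and wrist views differed by 2–3 mm from the top view, but those views saw only part of the lid.

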